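# Reset the tripped breakers of a portable power box

## Robot

A 6-joint arm with a two-finger parallel gripper is mounted at the origin on the work surface. World frame = base frame: x ahead of the robot, y to its left, z up, the work surface at z = 0. Lengths are in m, angles in rad, forces in N, time in s.
With the tool pointing down it reaches from about 0.275 to 0.875 m from the base axis. Payload 12.5 kg.
Tool frame: the origin (TCP) lies at the very end of the fingers, on their centre line; the grasp point (between the pads) lies 19 mm behind it; x points along the fingers, y is the direction in which the jaws open and shut, and the axes are right-handed (so a half turn about x gives the same grasp; the last joint's range is limited). The gripper opens to 85 mm and grips with 20 to 120 N. Pads are 22 mm wide; open, the fingers measure 114 mm over their backs; the gripper's body (76 mm by 85 mm) begins 54 mm behind the grasp point. The pads swing forward as they close: fully open they stand 13 mm farther back than shut.
Start: joints at [-0.085, 0.351, 1.652, -0, 1.139, -0.085], TCP at [0.55, 0, 0.231] pointing down, gripper open.
Joint ranges: [-2.75, 2.75], [-0.79, 2.1], [0.01, 2.65], [-1.57, 4.71], [0.07, 3.14], [-2.87, 2.87]. Speed limits (rad/s): [2.22, 2.22, 2.79, 3.14, 3.14, 3.14].

## Interface

Orientations are given as a 3x3 rotation matrix whose columns are the frame's x, y, z axes.
In Python, from bench import manip gives the robot as it stands. Calls block until the motion is done:
- manip.move_ptp(position, orientation): joint-space move of the TCP to a pose.
- manip.move_l(position, attitude=None, max_speed=0.15): straight line of the TCP; attitude=None keeps the orientation; max_speed is the mean speed in m/s.
- manip.move_j(angles): joint-space move.
- manip.set_gripper(opening, effort=None): opening from 0.0 (shut) to 1.0 (fully open); effort is the grip in N (None keeps the last); returns when the fingers have stopped.
- manip.dwell(seconds).
- manip.inverse_kinematics(position, orientation): joint angles nearest the present ones, or None.
- manip.grab_frame(name): name is "scene" or "side" or "wrist"; returns (picture, depth): 480x640x3 uint8, red, green, blue; 480x640 float32, m along the optical axis (not along the pixel's ray), 0 where there is no reading.
- manip.get_calibration(name): a dict with "camera_matrix" (3x3 intrinsics, pixels), "k1" (the pictures are not rectified: a ray, as slopes to the right and down, at radius r is drawn at 1 + k1 r^2 times it, then the intrinsics apply), "R" (3x3) and "t" (3): a world point X has camera coordinates R X + t. Camera axes: x right, y down, z forward; pixel columns grow to the right and rows downward; lengths in m; the calibration is good to about 2 mm. A picture is of the moment at which its call begins: read the wrist's pose just before it. get_calibration takes no time and is no camera call; for the wrist camera it gives the pose at the moment of the call.
A pose or a line that the arm cannot do raises manip.Unreachable and nothing moves.
- manip.sign_off(): hands the job in, once; it reports no verdict.
Trained networks look in the newest picture that a camera, given by its name, has taken for a name from the list of things; names that differ only in an ending like _2 or _b are one class to them, and where a whole thing is asked for, a point or a joint stands for the part that bears it (a point fixed in the world has none). Each returns a list of dicts, best first, with "confidence" (0 to 1); they miss things now and then, are a little off and sometimes report something else, mostly with a low value. They report only what shows in the picture. A call takes as long as a camera call.
- manip.look_for(camera, name): "at" ([x, y, z] in m, in world coordinates, good to about 4 mm: the middle of the surface that is visible of it).
Readings, each from a call of its own:
- manip.current_time(): time.
- manip.current_qpos(): joint angles.
- manip.current_joint_vel(): joint speeds.
- manip.current_joint_torque(): joint torques, N m.
- manip.current_ee_pos(): TCP position.
- manip.current_tcp_rot(): TCP orientation.
- manip.current_force(): force on the tool from outside, world axes, zero at the start.
- manip.current_ft_torque(): the same for the moment, N m.
- manip.current_grip_width(): opening from 0.0 (shut) to 1.0 (fully open).
Only numpy, scipy, OpenCV 4.12 (cv2) and the standard library are available. Lean on these libraries where they do the work, as an engineer would, in place of code of your own. Each camera call takes 0.05 s, during which the arm holds its last target. There are 200 camera calls.

## Task

The portable power box on the wagon has tripped. With a fingertip, gently press its push-to-reset breakers fully back in, one at a time: first the big main breaker, then the one on the plate with the round outlet (the compressor, the heaviest load), and last the one on the plate with the duplex outlet (the lights). Leave the breaker of the padlocked outlet popped out, and do not pick up or shift the loose pipe fittings; finish with the hand clear.

Things in the scene. Friction and masses are not known exactly. Their poses are not given: they have to be found in the camera images.
- power_box: Grey steel power distribution box, fixed, 286 (x) x 406 (y) x 150 (z) mm. Origin: centre of its underside; z up, y along the row of plates towards the end with the supply inlet, x from the breakers to the outlets. Bar handles reach 39 mm out from its ends. Four plates lie side by side on its top: the main's always at the +y end, the other three in any order.
- main_plate: Aluminium plate 235 (x) x 78 (y) x 3 mm with the main breaker alone, no outlet; the small coupling stands loose on it, 40 mm or more behind the breaker's collar. Origin: centre of its underside, which lies on the box's top; axes as the box's. Breaker at x = -72 mm, y = 0.
- round_plate: Aluminium plate 235 x 78 x 3 mm with a round black twist-lock outlet, 66 mm across, 17 mm high over the plate's underside, centred at x = +30 mm, and its breaker. Origin: centre of its underside, which lies on the box's top; axes as the box's. Breaker at x = -72 mm, y = 0.
- duplex_plate: Aluminium plate 235 x 78 x 3 mm with a rectangular duplex outlet (two grey faces one behind the other, 68 x 34 mm together, 11 mm high), centred at x = +30 mm, and its breaker. Origin: centre of its underside, which lies on the box's top; axes as the box's. Breaker at x = -72 mm, y = 0.
- locked_plate: Aluminium plate 235 x 78 x 3 mm with an outlet under a closed grey weather flap (98 x 66 mm, x = -4 to +94 mm), a brass padlock lying on the flap (top 40 mm above the plate's underside; its shackle reaches to x = -12 mm), and its breaker, which is to be left alone. Origin: centre of its underside, which lies on the box's top; axes as the box's. Breaker at x = -72 mm, y = 0.
- main_breaker: Main breaker: black flat push button, 24 mm across, 6 mm thick, on a white shaft. Origin: centre of its top face (where to press), z up. Popped out, the top face is 23 mm above the plate's underside; fully in, 13 mm, which is still 4 mm proud of its collar (18 mm radius). It moves straight down.
- round_breaker: Breaker of the round outlet: black flat push button, 16 mm across, 6 mm thick, on a white shaft. Origin: centre of its top face (where to press), z up. Popped out, the top face is 22 mm above the plate's underside; fully in, 12 mm, which is still 4 mm proud of its collar (12 mm radius). It moves straight down.
- duplex_breaker: Breaker of the duplex outlet: black flat push button, 16 mm across, 6 mm thick, on a white shaft. Origin: centre of its top face (where to press), z up. Popped out, the top face is 22 mm above the plate's underside; fully in, 12 mm, which is still 4 mm proud of its collar (12 mm radius). It moves straight down.
- locked_breaker: Breaker of the padlocked outlet, to be left popped out: black flat push button, 16 mm across, 6 mm thick, on a white shaft. Origin: centre of its top face (where to press), z up. Popped out, the top face is 22 mm above the plate's underside; fully in, 12 mm, which is still 4 mm proud of its collar (12 mm radius). It moves straight down.
- main_travel (a joint): Travel of the main breaker's button in m: 0 popped out (it may start up to 0.001 in), 0.010 at its stop, which is hard (arrive at 20 mm/s or slower, a few N over the resistance are enough); counts as reset from 0.007. It resists with about 4 N all the way, does not spring back, and stays where it is left.
- round_travel (a joint): Travel of the round outlet's breaker button in m: 0 popped out (it may start up to 0.001 in), 0.010 at its stop, which is hard (arrive at 20 mm/s or slower, a few N over the resistance are enough); counts as reset from 0.007. It resists with about 4 N all the way, does not spring back, and stays where it is left.
- duplex_travel (a joint): Travel of the duplex outlet's breaker button in m: 0 popped out (it may start up to 0.001 in), 0.010 at its stop, which is hard (arrive at 20 mm/s or slower, a few N over the resistance are enough); counts as reset from 0.007. It resists with about 4 N all the way, does not spring back, and stays where it is left.
- locked_travel (a joint): Travel of the padlocked outlet's breaker button in m: 0 popped out (it may start up to 0.001 in), 0.010 at its stop, which is hard (arrive at 20 mm/s or slower, a few N over the resistance are enough); counts as reset from 0.007. It resists with about 4 N all the way, does not spring back, and stays where it is left.
- coupling: Loose zinc pipe coupling, a tube 35 mm across and 42 mm high, standing on the main plate. Origin: centre of its underside. Not to be moved.
- big_coupling: Loose zinc pipe coupling, a tube 60 mm across and 58 mm high, standing on the deck beyond the box's end without the inlet. Origin: centre of its underside. Not to be moved.
- elbow: Loose iron pipe elbow lying on the deck before the box, 57 x 57 x 38 mm. Origin: on the deck under its bend. Not to be moved.

How it is judged:
By the outcome, as a careful person would: the job done as asked, in the order asked, and still so for the second after the job is handed in, with the robot touching nothing.
It also fails if it takes over 42 s, if anything falls off the work surface, if the arm or the gripper's body presses on something with over 40 N, if the wrist force passes 120 N, or if a joint passes its speed limit or range.

## Working session

There is one attempt and no reset: what is moved stays moved. The work goes in short steps, each a Python script; the robot and the scene stay as the last script left them, time stands still between calls to the robot, and variables do not carry over. Pictures are saved under pics/ and viewed, about 8 in all and at most 12, crops included, and the job is handed in when it is done.

```bash
mkdir -p pics; python3 - <<'E'
from bench import manip
import cv2,numpy as np
for c in ("scene","side","wrist"):
    p,d=manip.grab_frame(c); cv2.imwrite(f"pics/{c}0.png",p[:,:,::-1]); np.save(f"pics/{c}0.npy",d)
    if c=="side": continue
    for n in ("power_box","main_plate","round_plate","duplex_plate","locked_plate","main_breaker","round_breaker","duplex_breaker","locked_breaker","coupling","big_coupling","elbow"):
        for r in manip.look_for(c,n)[:2]: print(c,n,np.round(r["at"],4),round(r["confidence"],2))
print(manip.current_time())
E
```

```text
scene power_box [0.7028 0.1612 0.147 ] 0.9
scene power_box [0.6544 0.0574 0.1564] 0.39
scene main_plate [0.6597 0.1368 0.1518] 0.89
scene round_plate [ 0.593  -0.1065  0.1546] 0.91
scene round_plate [0.569  0.0757 0.1722] 0.27
scene duplex_plate [ 0.604  -0.0303  0.155 ] 0.95
scene locked_plate [0.6537 0.058  0.1579] 0.58
scene locked_plate [0.7356 0.1071 0.1809] 0.51
scene main_breaker [ 0.5933 -0.1081  0.1546] 0.48
scene round_breaker [ 0.5399 -0.0036  0.1727] 0.72
scene duplex_breaker [ 0.5393 -0.0044  0.1728] 0.36
scene locked_breaker [0.597  0.1537 0.1687] 0.65
scene locked_breaker [ 0.5385 -0.0043  0.173 ] 0.55
scene coupling [0.7379 0.1053 0.1841] 0.65
scene coupling [0.6582 0.1354 0.1532] 0.35
scene big_coupling [0.5676 0.0755 0.1736] 0.52
scene big_coupling [ 0.439  -0.2939  0.0536] 0.49
wrist power_box [0.5277 0.0255 0.1493] 0.73
wrist main_plate [0.6639 0.1219 0.1498] 0.93
wrist round_plate [ 0.5447 -0.0924  0.1494] 0.66
wrist duplex_plate [ 0.5829 -0.0215  0.1512] 0.88
wrist duplex_plate [ 0.5434 -0.0925  0.1491] 0.4
wrist locked_plate [0.6261 0.0561 0.157 ] 0.78
wrist main_breaker [0.7107 0.094  0.1663] 0.21
wrist round_breaker [ 0.5087 -0.083   0.1668] 0.94
wrist duplex_breaker [ 0.5406 -0.0031  0.1752] 0.71
wrist coupling [0.7126 0.096  0.1638] 0.6
wrist big_coupling [ 0.4368 -0.2963  0.0239] 0.55
wrist big_coupling [ 0.508  -0.0824  0.1748] 0.31
wrist elbow [0.4114 0.0041 0.0318] 0.8
1.35
```

View pics/scene0.png

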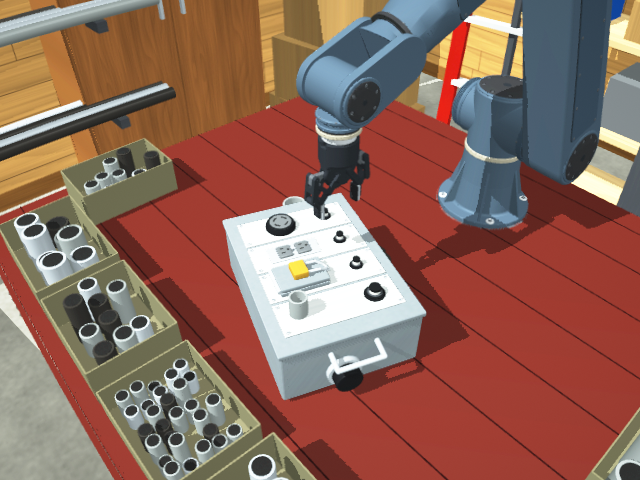

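View pics/wrist0.png

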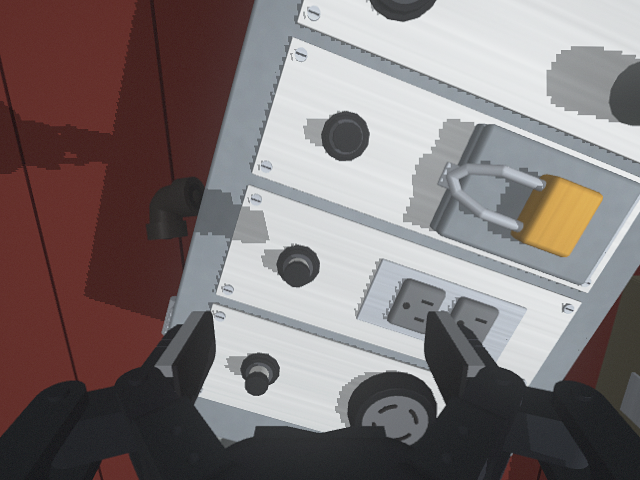

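```bash
cat >h.py <<'E'
from bench import manip
import numpy as np,cv2
G={"main":(.597,.1537),"locked":(.568,.0755),"duplex":(.540,-.0038),"round":(.508,-.083)}
def cloud(cam,d):
    c=manip.get_calibration(cam);K=np.array(c["camera_matrix"])
    v,u=np.mgrid[:480,:640]
    P=cv2.undistortPoints(np.stack([u,v],-1).reshape(-1,1,2).astype(float),K,np.array([c["k1"],0,0,0.])).reshape(-1,2)
    z=d.reshape(-1);X=np.c_[P*z[:,None],z];X=X[z>0]
    return (X-np.array(c["t"]))@np.array(c["R"])
def tops(cam,d):
    X=cloud(cam,d)
    for n,g in G.items():
        r=np.hypot(*(X[:,:2]-g).T)
        pl=np.median(X[(r>.022)&(r<.032),2]) if ((r>.022)&(r<.032)).sum()>20 else np.nan
        m=(r<.022)&(X[:,2]>pl+.0145)&(X[:,2]<pl+.03)
        if m.sum()<10: print(cam,n,"few");continue
        Q=X[m];t=np.median(Q[:,2]);Q=Q[abs(Q[:,2]-t)<.0025]
        b=(Q.max(0)+Q.min(0))/2
        print(cam,n,len(Q),"mean",Q.mean(0).round(4),"mid",b.round(4),"ext",np.ptp(Q,0).round(3),"plate",pl.round(4))
E
python3 - <<'E'
from h import *
for c in("scene","wrist"): tops(c,np.load(f"pics/{c}0.npy"))
E
```

```text
scene main 95 mean [0.5933 0.1551 0.1727] mid [0.5931 0.155  0.1727] ext [0.025 0.023 0.005] plate 0.1535
scene locked 54 mean [0.566  0.0651 0.5139] mid [0.5665 0.065  0.514 ] ext [0.037 0.009 0.005] plate 0.4921
scene duplex 11 mean [0.5439 0.0132 0.3407] mid [0.5434 0.0143 0.341 ] ext [0.019 0.007 0.003] plate 0.325
scene round 15 mean [ 0.5045 -0.082   0.1715] mid [ 0.5045 -0.0828  0.1714] ext [0.011 0.014 0.004] plate 0.1536
wrist main few
wrist locked 676 mean [0.5642 0.0728 0.1722] mid [0.5643 0.0725 0.1723] ext [0.015 0.014 0.005] plate 0.1535
wrist duplex few
wrist round 403 mean [ 0.5072 -0.0862  0.1717] mid [ 0.507  -0.087   0.1714] ext [0.015 0.016 0.004] plate 0.1534
```

```bash
python3 - <<'E'
from h import *
R=manip.current_tcp_rot(); print(np.round(R,3))
manip.set_gripper(0.0)
print(manip.current_time(),manip.current_ee_pos())
G.update(main=(.593,.153),locked=(.564,.073),duplex=(.5356,-.007),round=(.507,-.086))
manip.move_l([.550,-.05,.24]); 
p,d=manip.grab_frame("wrist"); tops("wrist",d); cv2.imwrite("pics/w1.png",p[:,:,::-1])
manip.move_l([.590,.100,.24])
p,d=manip.grab_frame("wrist"); tops("wrist",d); cv2.imwrite("pics/w2.png",p[:,:,::-1])
print(manip.current_time(),manip.current_force())
E
```

```text
[[ 0.  1.  0.]
 [ 0.  0. -1.]
 [-1.  0. -0.]]
2.1167 [5.49985638e-01 1.52441096e-05 2.31301354e-01]
wrist main few
wrist locked 828 mean [0.5641 0.0729 0.1721] mid [0.5642 0.0731 0.1719] ext [0.016 0.016 0.004] plate 0.1534
wrist duplex few
wrist round 438 mean [ 0.5072 -0.0861  0.1716] mid [ 0.5071 -0.0865  0.1713] ext [0.015 0.017 0.004] plate 0.1537
wrist main 1339 mean [0.5931 0.153  0.1733] mid [0.5933 0.1526 0.1732] ext [0.023 0.023 0.005] plate 0.1535
wrist locked 445 mean [0.5646 0.0734 0.1721] mid [0.5645 0.0732 0.1718] ext [0.015 0.016 0.004] plate 0.1545
wrist duplex few
wrist round few
3.8917 [0.65137566 0.20708559 0.83695239]
```

View pics/w2.png

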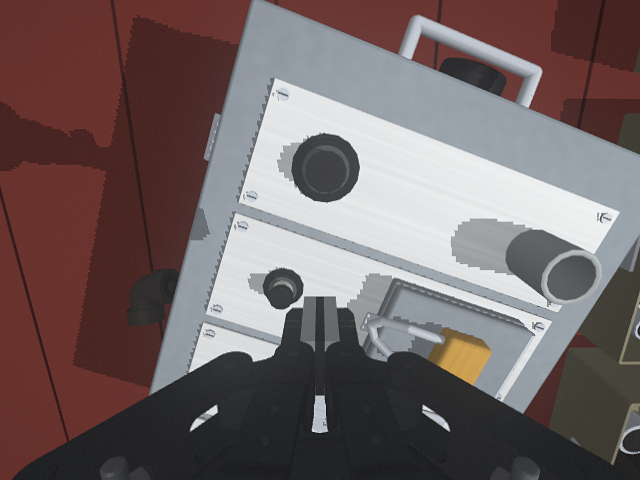

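```bash
cat >>h.py <<'E'
def press(xy,top):
    x,y=xy
    manip.move_l([x,y,top+.004],max_speed=.1)
    f0=manip.current_force()[2]; z=top+.004; log=[]; c=None
    while z>top-.0135:
        z-=.001 if z>top-.006 else .0005
        manip.move_l([x,y,z],max_speed=.008)
        f=manip.current_force()[2]-f0; log.append((round((z-top)*1e3,1),round(f,1)))
        if f>9: break
    print(log,manip.current_ee_pos().round(4) if hasattr(manip.current_ee_pos(),'round') else manip.current_ee_pos())
    manip.move_l([x,y,top+.055],max_speed=.15); print(manip.current_time())
E
python3 - <<'E'
from h import *
manip.move_l([.593,.1528,.23])
press((.593,.1528),.1733)
manip.move_l([.590,.095,.24])
G.update(main=(.593,.1528),locked=(.5643,.0731))
p,d=manip.grab_frame("wrist"); cv2.imwrite("pics/w3.png",p[:,:,::-1])
X=cloud("wrist",d);r=np.hypot(*(X[:,:2]-G["main"]).T)
print(np.median(X[r<.009,2]), np.median(X[(r>.022)&(r<.032),2]))
print(manip.current_time())
E
```

```text
[(3.0, np.float64(0.3)), (2.0, np.float64(0.6)), (1.0, np.float64(-0.1)), (0.0, np.float64(-0.7)), (-1.0, np.float64(1.3)), (-2.0, np.float64(3.0)), (-3.0, np.float64(2.6)), (-4.0, np.float64(1.9)), (-5.0, np.float64(1.9)), (-6.0, np.float64(2.5)), (-6.5, np.float64(2.9)), (-7.0, np.float64(3.5)), (-7.5, np.float64(2.8)), (-8.0, np.float64(3.5)), (-8.5, np.float64(3.0)), (-9.0, np.float64(2.9)), (-9.5, np.float64(2.3)), (-10.0, np.float64(1.6)), (-10.5, np.float64(5.2)), (-11.0, np.float64(8.9)), (-11.5, np.float64(13.8))] [0.5931 0.1528 0.163 ]
11.1667
0.1633533391488243 0.1534331555219121
11.7583
```

```bash
python3 - <<'E'
from h import *
G.update(main=(.593,.1528),locked=(.5643,.0731),duplex=(.5356,-.0065),round=(.5072,-.0862))
manip.move_l([.5072,-.0862,.235],max_speed=.2)
press(G["round"],.1720)
manip.move_l([.5072,-.14,.24])
p,d=manip.grab_frame("wrist"); cv2.imwrite("pics/w4.png",p[:,:,::-1])
tops("wrist",d)
X=cloud("wrist",d);r=np.hypot(*(X[:,:2]-G["round"]).T)
print(np.median(X[r<.006,2]), np.median(X[(r>.022)&(r<.032),2]))
print(manip.current_time())
E
```

```text
[(3.0, np.float64(-0.3)), (2.0, np.float64(-0.6)), (1.0, np.float64(-1.3)), (0.0, np.float64(-1.1)), (-1.0, np.float64(0.0)), (-2.0, np.float64(1.2)), (-3.0, np.float64(2.2)), (-4.0, np.float64(1.2)), (-5.0, np.float64(1.1)), (-6.0, np.float64(0.6)), (-6.5, np.float64(1.9)), (-7.0, np.float64(1.9)), (-7.5, np.float64(1.7)), (-8.0, np.float64(1.8)), (-8.5, np.float64(1.5)), (-9.0, np.float64(1.7)), (-9.5, np.float64(2.0)), (-10.0, np.float64(2.4)), (-10.5, np.float64(8.7)), (-11.0, np.float64(14.0))] [ 0.5073 -0.0862  0.1619]
19.4917
wrist main few
wrist locked few
wrist duplex 830 mean [ 0.5354 -0.0075  0.1719] mid [ 0.5355 -0.0077  0.1718] ext [0.016 0.015 0.005] plate 0.1536
wrist round few
0.16248242053838358 0.1534707237827251
20.0583
```

View pics/w4.png

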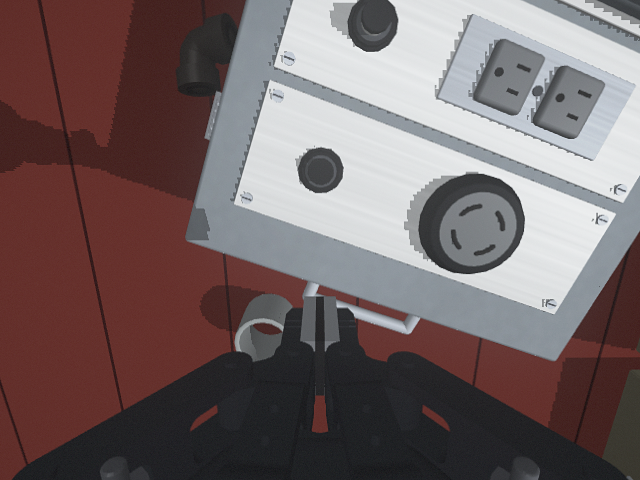

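The round breaker (320,170) is in, 9.0 mm above its plate top as specified. The duplex breaker (372,22) is still out, with its centre at about (0.5355, -0.0072).

```bash
python3 - <<'E'
from h import *
G.update(main=(.593,.1528),locked=(.5643,.0731),duplex=(.5355,-.0072),round=(.5072,-.0862))
manip.move_l([.5355,-.0072,.235],max_speed=.2)
press(G["duplex"],.1720)
manip.move_l([.51,-.07,.29],max_speed=.2)
p,d=manip.grab_frame("wrist"); cv2.imwrite("pics/w5.png",p[:,:,::-1])
X=cloud("wrist",d)
for n in("main","locked","duplex"):
    r=np.hypot(*(X[:,:2]-G[n]).T); print(n,np.median(X[r<.006,2])-np.median(X[(r>.022)&(r<.03),2]))
p,d=manip.grab_frame("scene"); cv2.imwrite("pics/s5.png",p[:,:,::-1])
print(manip.current_time(),manip.current_force())
E
```

```text
[(3.0, np.float64(0.3)), (2.0, np.float64(1.0)), (1.0, np.float64(0.3)), (0.0, np.float64(0.8)), (-1.0, np.float64(1.5)), (-2.0, np.float64(3.7)), (-3.0, np.float64(3.6)), (-4.0, np.float64(3.6)), (-5.0, np.float64(2.7)), (-6.0, np.float64(3.0)), (-6.5, np.float64(3.6)), (-7.0, np.float64(3.1)), (-7.5, np.float64(4.3)), (-8.0, np.float64(2.1)), (-8.5, np.float64(3.0)), (-9.0, np.float64(3.6)), (-9.5, np.float64(4.4)), (-10.0, np.float64(5.1)), (-10.5, np.float64(9.1))] [ 0.5356 -0.0072  0.162 ]
27.2167
main nan
locked 0.01881045401114828
duplex 0.008932652048379452
27.9333 [-0.17350124 -0.18346755 -0.51101656]
  return _methods._mean(a, axis=axis, dtype=dtype,
  ret = ret.dtype.type(ret / rcount)
```

View pics/w5.png

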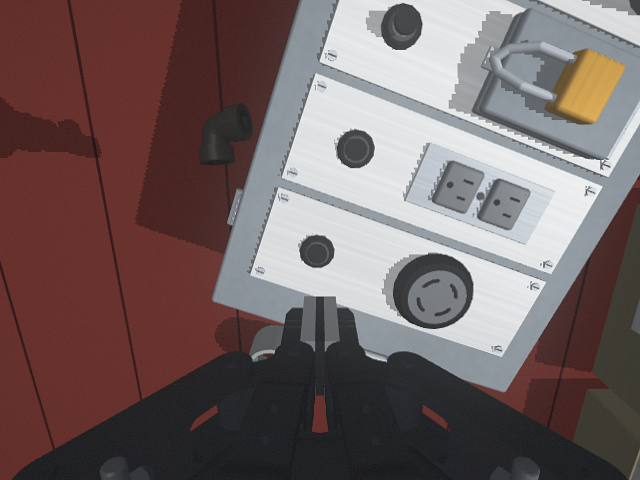

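View pics/s5.png

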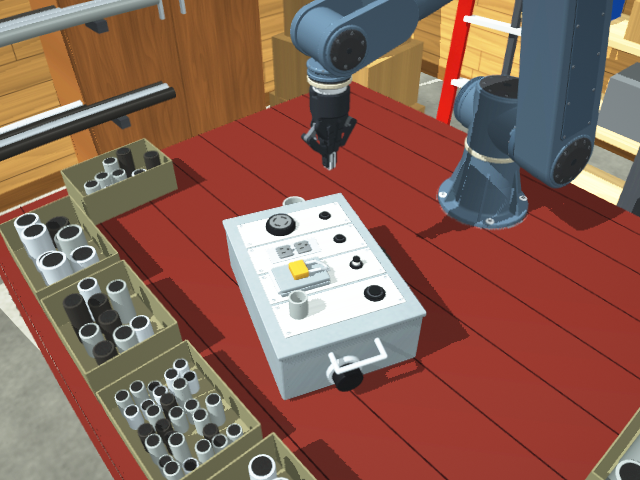

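The wrist view shows the duplex (355,148) and round (317,251) breakers in and the locked one (402,26) out. The scene view shows the main (374,293) in, the fittings where they were and the hand clear.

```bash
python3 -c "
from bench import manip
manip.sign_off();print(manip.current_time())"
```

```text
the job is handed in; nothing more can be done
the job is handed in; nothing more can be done
```

I pressed the main, round-outlet and duplex-outlet breakers fully in, in that order, with the shut fingertip, and handed the job in at about 28 s of the 42 s allowed.

- **Pressing:** I moved at about 8 mm/s with force checks, and stopped each press when the force rose at the hard stop. The highest force I read was 14 N.
- **Depth checks:** The tops stand 9.9 mm (main), 9.0 mm (round) and 8.9 mm (duplex) above the plate surface. Fully in should be 10, 9 and 9 mm.
- **Left alone:** The padlocked outlet's breaker is still out, 18.8 mm above its plate. The small coupling, big coupling and elbow look unmoved in the pictures.
- **Finish:** The hand is clear, about 0.12 m above the box, with no contact force.
- **Failed or disagreeing checks:**
  - The final wrist view did not include the main breaker. For it I relied on the depth measured right after its press and on the last scene picture.
  - The trained networks confused the breakers with each other in places, so I used depth measurements for the positions instead.
  - The first scene-camera depth check of the round breaker was about 4 mm off the wrist camera's, so I used the wrist camera's.

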